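# Index the rotary table to the next hole

### The job

Press the sprung plunger pad at the end of the rotary table's arm down to free its pin and, keeping it down, push the table round anticlockwise (seen from above) to the very next hole of the fixed index ring; there let the pad come fully up again so that the pin locks the table in that hole. Nothing needs gripping: leave the hub flange sitting on the table so that it rides round with it, do not disturb the loose tools and parts around, and finish clear of everything.

Things in the scene. Friction and masses are not known exactly. Their poses are not given: they have to be found in the camera images.
- table_top (a point): Centre of the turning table's flat top, on its vertical axis: steel disc 180 mm across, top 68 mm above the bench, on a fixed grey base whose place and angle differ from run to run. The point turns with the table: its -x axis points along the table's arm to the plunger pad, z up. The arm is two bars and an end block, 44 mm wide, top at 67 mm, ending 172 mm from the axis.
- guide_top (a point): Top of the fixed drill guide's post, 22 mm thick (36 mm at its head), 190 mm from the table axis, on the right or far side of the table as the robot sees it, off the path of the pad, 152 mm above the bench; a 20 mm wide boom runs from it in over the table at 118 to 152 mm height, ending 27 mm from the axis. Part of the fixed base.
- pad_top (a point): Centre of the top of the plunger pad on the arm of the table: flat steel, 36 mm along the radius, 46 mm across it, 7 mm thick, thin dark lines on top, 150 mm from the table axis, 85 mm above the bench when up. It goes straight down by at most 16 mm against a spring (about 4 N at first, 9 N fully down), comes up again by itself, and turns with the table.
- push_face (a point): Centre of the upper part of the upright push plate's face, 98 mm above the bench. The dark steel plate (44 mm along the radius, 6 mm thick, top edge at 108 mm) is fixed to the arm, its face 32 mm ahead of the pad's centre seen in the anticlockwise direction of travel, so a fingertip holding the pad down can push on the plate and take the table round. Behind, the pad is open.
- pin_tip (a point): Top of the round-nosed locking pin, 10 mm across, 106 mm from the table axis, one with the plunger. It stands up into a ring hole from below, flush with the ring's top (52 mm) when the pad is up. Ring 12 mm thick: the pad must be 12 mm down before the table turns. Let up within 1.5 degrees of a hole the nose pulls the table into line; elsewhere it rubs under the ring.
- next_hole (a point): Centre, at the top of the ring, of the hole into which the pin must go: the next one anticlockwise. The fixed aluminium index ring lies round the table, 242 mm outside diameter, with eight dark-bushed 12 mm holes on a circle of 106 mm radius, every 45 degrees. At the start the pin is in the hole before this one.
- rotary_table (a joint): Angle of the table, rad: within 0.01 of 0 at the start (pin in the first hole), grows anticlockwise seen from above, 0.785 with the pin in the next hole. It turns stiffly (friction about 0.2 N m, damping 0.3 N m s/rad), does not coast, and has 0.5 degree of play each way while locked.
- plunger (a joint): How far the plunger pad is pressed down, m: 0 fully up (locked when over a hole), 0.012 pin just clear of the hole, 0.016 fully down.
- hub: Loose steel hub flange on the table: disc 110 mm across and 12 mm thick with a central collar (34 mm high over all, 56 mm wide) and four upright studs to 35 mm, about 0.7 kg; it lies loose on the table with its bore round the table's central spigot (26 mm). Origin at the centre of its underside, z up.
- bench_boot: Loose black rubber dust boot, 25x36x17 mm, on the bench to the left of the table; a bystander. Origin at its underside.
- bench_stone: Loose dark oil stone, 25x51x13 mm, on the bench to the left; a bystander.
- bench_driver: Loose pocket screwdriver with an orange handle, 22x132x25 mm, on the bench to the right; a bystander.
- bench_pin: Loose turned steel pin, 17x80x17 mm, lying on the bench to the left; a bystander.
- bench_spring: Loose return spring with hooked ends, 14x159x11 mm, on the bench to the right; a bystander.
Mind the look-alikes: they are no part of the job. Of the things like the hub, leave any that is purple; of the rest the smaller one is meant.

How it is judged:
By the outcome, as a careful person would: the job done as asked, in the order asked, and still so for the second after the job is handed in, with the robot touching nothing.
It also fails if it takes over 35 s, if anything falls off the work surface, if the arm or the gripper's body presses on something with over 40 N, if the wrist force passes 120 N, or if a joint passes its speed limit or range.

### The arm

A 7-joint arm with a two-finger parallel gripper is mounted at the origin on a cart in front of the work surface, level with it; the furniture and walls round the work are solid. World frame = base frame: x ahead of the robot, y to its left, z up, the work surface at z = 0. Lengths are in m, angles in rad, forces in N, time in s.
With the tool pointing down it reaches from about 0.4 to 0.9 m from the base axis. Payload 5.6 kg.
Tool frame: the origin (TCP) lies midway between the tips of the shut fingers; the grasp point (between the pads) lies 19 mm behind it; y points along the fingers, z is the direction in which the jaws open and shut, and the axes are right-handed (so a half turn about y gives the same grasp; the last joint's range is limited). The gripper opens to 92 mm and grips with 3 to 60 N. Pads are 20 mm wide; open, the fingers measure 128 mm over their backs; the gripper's body (75 mm by 189 mm) begins 69 mm behind the grasp point.
Start: joints at [-1.36, 0.468, -0.012, 1.603, 0.006, 1.071, -0.056], TCP at [0.163, 0.629, 0.215] pointing down, gripper open.
Joint ranges: [-2.53, 2.53], [-0.31, 2.02], [-1.57, 1.55], [0.28, 2.44], [-1.29, 4.43], [0.15, 1.84], [-2.92, 2.92]. Speed limits (rad/s): [2.57, 2.57, 3.14, 3.14, 3.14, 3.14, 3.14].

### API

Orientations are given as a 3x3 rotation matrix whose columns are the frame's x, y, z axes.
In Python, from station import env, effector, solver, viewer, workorder, search_frame, tip_of gives the robot as it stands. Calls block until the motion is done:
- env.reach(position, orientation): joint-space move of the TCP to a pose.
- env.movel(position, frame=None, rate=0.15): straight line of the TCP; frame=None keeps the orientation; rate is the mean speed in m/s.
- env.goto_joints(angles): joint-space move.
- effector.release() and effector.grasp(squeeze=None): open the fingers fully, or close them until they stop; squeeze is the grip in N (None keeps the last).
- env.pause(seconds).
- solver.inverse_kinematics(position, orientation): joint angles nearest the present ones, or None.
- env.sense(): the state.
- viewer.read_camera(name): name is "scene" or "top"; returns (picture, depth): 420x560x3 uint8, red, green, blue; 420x560 float32, m along the optical axis (not along the pixel's ray), 0 where there is no reading.
- viewer.camera_info(name): a dict with "intrinsics" (3x3 intrinsics, pixels), "dist_coeffs" ([k1, k2, p1, p2, k3] as OpenCV has them; the pictures are not rectified), "eye" and "rotation" of the camera in the world. Camera axes: x right, y up, looking along -z (the intrinsics and any distortion apply to the point x, -y, -z); pixel columns grow to the right and rows downward; lengths in m; the calibration is good to about 2 mm. A picture is of the moment at which its call begins. camera_info takes no time and is no camera call.
A pose or a line that the arm cannot do raises env.PlanningError and nothing moves.
- workorder.finish_job(): hands the job in, once; it reports no verdict.
Trained networks look in the newest picture that a camera, given by its name, has taken for a name from the list of things; names that differ only in an ending like _2 or _b are one class to them, and where a whole thing is asked for, a point or a joint stands for the part that bears it (a point fixed in the world has none). Each returns a list of dicts, best first, with "score" (0 to 1); they miss things now and then, are a little off and sometimes report something else, mostly with a low value. They report only what shows in the picture. A call takes as long as a camera call. They do not tell look-alikes from the thing itself.
- search_frame(camera, name): "at" ([x, y, z] in m, in world coordinates, good to about 4 mm: the middle of the surface that is visible of it).
- tip_of(camera, name): "at" ([x, y, z] in m, in world coordinates, good to about 4 mm: a listed point, or the origin of a listed thing).
The state is a dict: "t": time; "joint_positions": joint angles; "joint_velocities": joint speeds; "tau": joint torques, N m; "ee_pos": TCP position; "tcp_rot": TCP orientation; "wrist_force": force on the tool from outside, world axes, zero at the start; "moment": the same for the moment, N m; "gripper_width": finger opening in m.
Only numpy, scipy, OpenCV 4.12 (cv2) and the standard library are available. Lean on these libraries where they do the work, as an engineer would, in place of code of your own. Each camera call takes 0.05 s, during which the arm holds its last target.

## Working session

There is one attempt and no reset: what is moved stays moved. The work goes in short steps, each a Python script; the robot and the scene stay as the last script left them, time stands still between calls to the robot, and variables do not carry over. Pictures are saved under pics/ and viewed, and the job is handed in when it is done.

```bash
mkdir -p pics; ls; cat > h.py <<'E'
import numpy as np, cv2
from station import env, effector, solver, viewer, workorder, search_frame, tip_of
def snap(cam,fn):
    p,d=viewer.read_camera(cam); cv2.imwrite('pics/'+fn,p[:,:,::-1]); np.save('pics/'+fn+'.npy',d); return p,d
def w2p(cam,X):
    c=viewer.camera_info(cam); R=np.array(c['rotation']);e=np.array(c['eye'])
    q=R.T@(np.array(X)-e); q=np.array([q[0],-q[1],-q[2]])
    r,_=cv2.projectPoints(q[None],np.zeros(3),np.zeros(3),np.array(c['intrinsics']),np.array(c['dist_coeffs'],float)); return r[0,0]
def p2w(cam,u,v,depth):
    c=viewer.camera_info(cam); R=np.array(c['rotation']);e=np.array(c['eye'])
    n=cv2.undistortPoints(np.array([[[u,v]]],float),np.array(c['intrinsics']),np.array(c['dist_coeffs'],float))[0,0]
    return e+R@(np.array([n[0],-n[1],-1])*depth)
def p2z(cam,u,v,z):
    e=p2w(cam,u,v,0);f=p2w(cam,u,v,1); return e+(f-e)*(z-e[2])/(f[2]-e[2])
E
python3 - <<'E'
from h import *
np.set_printoptions(precision=4,suppress=True)
for c in('scene','top'):
    snap(c,c+'0.png'); print(c,viewer.camera_info(c)['eye'])
    for n in('table_top','guide_top','pad_top','push_face','pin_tip','next_hole','hub'):
        print(n,[(np.round(r['at'],4),round(r['score'],2),w2p(c,r['at']).astype(int)) for r in tip_of(c,n)[:3]])
s=env.sense();print(s['t'],s['ee_pos'],s['tcp_rot'],s['wrist_force'],s['gripper_width'])
E
```

```text
pics
scene [-0.2511 -0.5538  1.0474]
table_top [(array([ 0.6336, -0.0112,  0.0709]), 0.79, array([293, 181])), (array([ 0.6339,  0.2165, -0.0004]), 0.47, array([225, 168])), (array([ 0.6265, -0.013 ,  0.066 ]), 0.43, array([292, 184]))]
guide_top [(array([ 0.6065, -0.1953,  0.1522]), 0.79, array([353, 192]))]
pad_top [(array([0.5254, 0.104 , 0.0831]), 0.62, array([232, 183]))]
push_face [(array([0.5029, 0.0763, 0.0981]), 0.93, array([235, 189]))]
pin_tip [(array([0.5559, 0.0694, 0.0521]), 0.59, array([250, 191]))]
next_hole [(array([ 0.5224, -0.0095,  0.0512]), 0.61, array([268, 211])), (array([0.5251, 0.1004, 0.0843]), 0.35, array([233, 184]))]
hub [(array([ 0.3503, -0.0969, -0.0044]), 0.77, array([257, 286])), (array([ 0.3655,  0.1738, -0.0022]), 0.6, array([174, 232])), (array([ 0.6279, -0.013 ,  0.0651]), 0.56, array([292, 184]))]
top [ 0.4188 -0.0654  1.3891]
table_top [(array([ 0.6262, -0.0084,  0.0676]), 0.81, array([275, 180]))]
guide_top [(array([ 0.6033, -0.1971,  0.1546]), 0.59, array([339, 183]))]
pad_top [(array([0.5284, 0.0997, 0.0834]), 0.61, array([240, 211]))]
push_face [(array([0.5011, 0.0766, 0.0961]), 0.74, array([247, 220])), (array([ 0.3783, -0.2918, -0.0001]), 0.22, array([364, 259]))]
pin_tip [(array([0.556 , 0.0644, 0.0479]), 0.52, array([252, 203]))]
next_hole [(array([ 0.5277, -0.0033,  0.0515]), 0.66, array([274, 212])), (array([0.5297, 0.0989, 0.0812]), 0.63, array([240, 211]))]
hub [(array([ 0.3444, -0.1016,  0.0011]), 0.85, array([305, 270])), (array([ 0.3651,  0.1721, -0.0012]), 0.76, array([221, 263]))]
0.8 [0.1633 0.6292 0.2146] [[ 0.9679  0.      0.2512]
 [-0.2512  0.      0.9679]
 [ 0.     -1.      0.    ]] [-0.8948 -0.2552 -0.4874] 0.09185537137051425
```

```bash
python3 - <<'E'
import cv2
for c,(x0,y0,x1,y1) in {'scene':(130,110,410,320),'top':(180,120,390,300)}.items():
    i=cv2.imread(f'pics/{c}0.png')[y0:y1,x0:x1]
    cv2.imwrite(f'pics/{c}0c.png',cv2.resize(i,None,fx=2.8,fy=2.8,interpolation=cv2.INTER_CUBIC))
E
```

```text
(no output)
```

View pics/scene0.png

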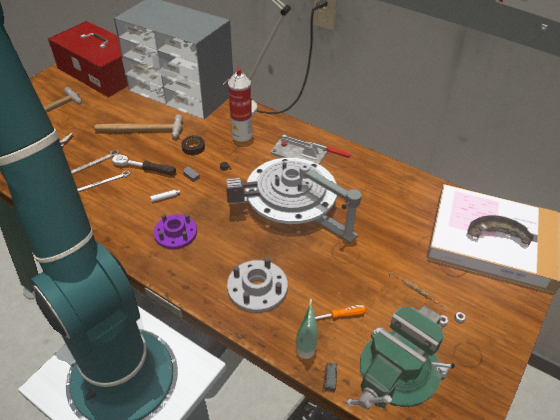

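View pics/scene0c.png

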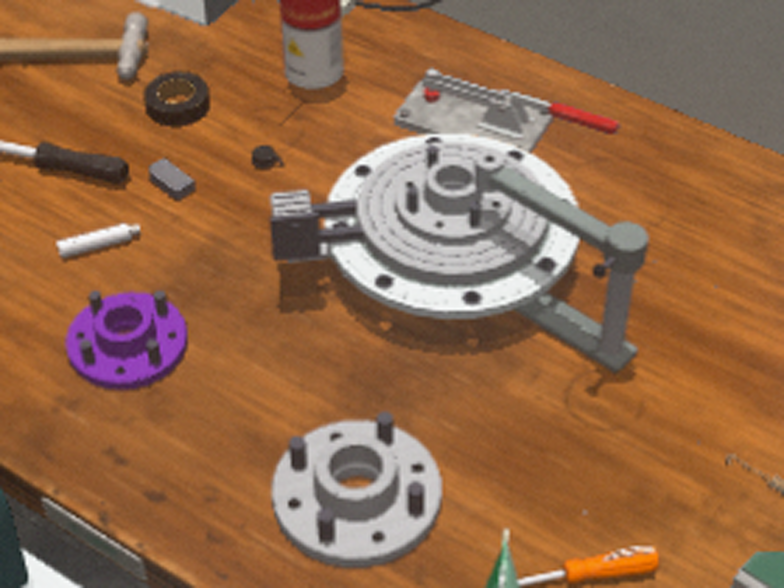

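View pics/top0c.png

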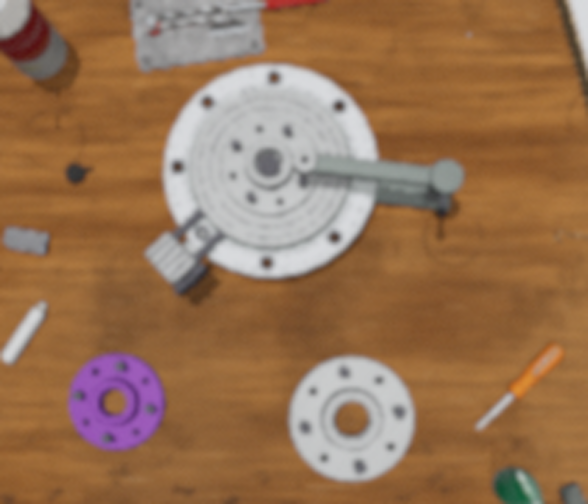

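Hub candidates: the purple flange at scene (175,230) is out. The large grey one at (257,286) lies on the bench. The smaller grey one at (292,184) sits on the table under the boom, so it is the one meant and it stays there. The pad is at about (235,184) with its push plate on the near/right side. Anticlockwise takes it to the bottom hole in the top view. Next I'll fit the ring holes for an accurate axis and angle.

```bash
cat >> h.py <<'E'
def ringfit(cam,img,c0,a0,verbose=True):
    """refine dark hole centroids near predicted, fit axis+phase"""
    from scipy.optimize import least_squares
    g=cv2.cvtColor(img,cv2.COLOR_RGB2GRAY).astype(float)
    c=np.array(c0,float);a=a0
    for it in range(3):
        P=[];K=[]
        for k in range(8):
            th=a+k*np.pi/4
            u,v=w2p(cam,[c[0]+.106*np.cos(th),c[1]+.106*np.sin(th),.052])
            x,y=int(round(u)),int(round(v)); r=5
            w=g[y-r:y+r+1,x-r:x+r+1]; W=np.clip(140-w,0,None)
            yy,xx=np.mgrid[y-r:y+r+1,x-r:x+r+1]; W=W*((xx-u)**2+(yy-v)**2<=r*r)
            if W.sum()<150: continue
            P.append(p2z(cam,(W*xx).sum()/W.sum(),(W*yy).sum()/W.sum(),.052)[:2]);K.append(k)
        P=np.array(P);K=np.array(K)
        f=lambda p:(np.c_[p[0]+.106*np.cos(p[2]+K*np.pi/4),p[1]+.106*np.sin(p[2]+K*np.pi/4)]-P).ravel()
        s=least_squares(f,[*c,a],loss='soft_l1',f_scale=.001); c=s.x[:2];a=s.x[2]
    if verbose: print(cam,c,np.degrees(a),K,np.round(np.linalg.norm(f(s.x).reshape(-1,2),axis=1)*1000,1))
    return c,a
E
python3 - <<'E'
from h import *
for c in('scene','top'):
    i=cv2.imread(f'pics/{c}0.png')[:,:,::-1].copy()
    ringfit(c,i,[.628,-.008],np.arctan2(.109,-.1))
    cc=np.array([.629,-.009])
    for p in([.5254,.104],[.5284,.0997],[.5559,.0694],[.556,.0644]):
        d=np.array(p)-cc; print(np.degrees(np.arctan2(d[1],d[0])),np.linalg.norm(d))
    d=np.load(f'pics/{c}0.png.npy')
E
```

```text
scene [ 0.62824715 -0.00899814] 132.59627377507852 [0 1 2 3 4 5 6 7] [ 5.7  1.2  0.5  0.9 14.8  3.7  6.4  1.7]
132.5150388218212 0.1533034898493834
132.7837347045337 0.14810823744815818
132.99641028655853 0.10719221053789313
134.84345454387952 0.1035208191621376
top [ 0.63005783 -0.00958819] 132.7253657652298 [0 1 2 3 4 5 6 7] [3.5 0.4 0.7 6.2 0.3 0.2 0.5 0.4]
132.5150388218212 0.1533034898493834
132.7837347045337 0.14810823744815818
132.99641028655853 0.10719221053789313
134.84345454387952 0.1035208191621376
```

The two cameras agree to 2 mm on the axis, about (0.6293, −0.0093), and both put the arm at 132.7°. Pad radius and angle also agree. I'll check IK for the whole path.

```bash
cat >> h.py <<'E'
C=np.array([.6293,-.0093]); A0=np.radians(132.68)
def pose(dth,off,z,sgn,r=.150):
    """tool x tangential; off = tangential offset ahead of pad centre"""
    a=A0+dth; n=np.array([np.cos(a),np.sin(a)]); t=np.array([-n[1],n[0]])
    p=C+r*n+off*t; x=np.array([*(sgn*t),0]); y=np.array([0,0,-1.]); 
    return np.array([*p,z]), np.c_[x,y,np.cross(x,y)]
def F(): return np.array(env.sense()['wrist_force'])
E
python3 - <<'E'
from h import *
np.set_printoptions(precision=3,suppress=True)
for s in(1,-1):
    for dth in(0,np.pi/8,np.pi/4):
        for z in(.16,.07):
            p,R=pose(dth,.012,z,s); q=solver.inverse_kinematics(p,R); print(s,z,p,q)
E
```

```text
1 0.16 [0.519 0.093 0.16 ] [-0.775  0.371  0.657  1.987 -0.293  0.877 -0.787]
1 0.07 [0.519 0.093 0.07 ] [-0.716  0.522  0.6    2.04  -0.447  0.709 -0.658]
1 0.16 [0.488 0.043 0.16 ] [-0.73   0.306  0.683  2.072 -0.257  0.846 -0.332]
1 0.07 [0.488 0.043 0.07 ] [-0.611  0.459  0.557  2.124 -0.393  0.658 -0.219]
1 0.16 [ 0.479 -0.015  0.16 ] [-0.654  0.292  0.727  2.098 -0.26   0.84   0.186]
1 0.07 [ 0.479 -0.015  0.07 ] [-0.523  0.45   0.59   2.151 -0.411  0.651  0.313]
-1 0.16 [0.519 0.093 0.16 ] [-0.409  0.328  0.203  1.965 -0.086  0.857  2.155]
-1 0.07 [0.519 0.093 0.07 ] [-0.317  0.465  0.095  2.014 -0.069  0.665  2.137]
-1 0.16 [0.488 0.043 0.16 ] [-0.35   0.268  0.226  2.05  -0.08   0.831  2.631]
-1 0.07 [0.488 0.043 0.07 ] [-0.213  0.416  0.068  2.099 -0.047  0.628  2.596]
-1 0.16 [ 0.479 -0.015  0.16 ] [-1.061  0.598  1.364  2.114 -0.705  1.017 -2.5  ]
-1 0.07 [ 0.479 -0.015  0.07 ] [-0.991  0.89   1.342  2.172 -1.065  1.046 -2.221]
```

```bash
python3 - <<'E'
from h import *
np.set_printoptions(precision=3,suppress=True)
effector.grasp(20)
p,R=pose(0,.008,.18,1); env.reach(p,R)
env.movel(pose(0,.008,.100,1)[0])
env.pause(.2)
s=env.sense();print(s['t'],s['ee_pos'],p,s['wrist_force'],s['gripper_width'])
snap('scene','scene1.png');snap('top','top1.png')
i=cv2.imread('pics/scene1.png')[120:260,170:370]
cv2.imwrite('pics/scene1c.png',cv2.resize(i,None,fx=4,fy=4,interpolation=cv2.INTER_CUBIC))
E
```

```text
5.3333 [0.522 0.096 0.101] [0.522 0.096 0.18 ] [0.55  0.301 0.303] 0.0003024425313969844
```

View pics/scene1c.png

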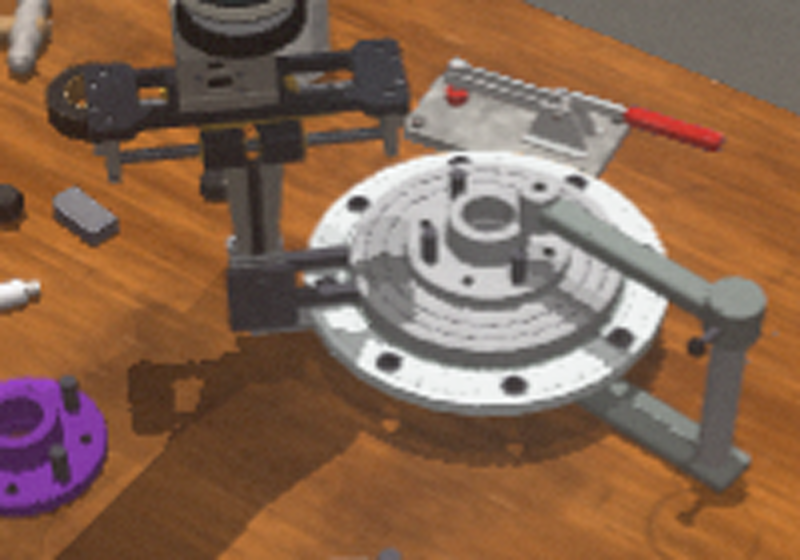

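The shut fingers stand over the pad, behind the plate (crop 255,215). Next I'll press lightly with the pin still in its hole and feel for the plate.

```bash
python3 - <<'E'
from h import *
np.set_printoptions(precision=3,suppress=True)
b=F(); t=np.array([-np.sin(A0),np.cos(A0)])
for z in(.084,.080):
    env.movel(pose(0,.008,z,1)[0],rate=.06); env.pause(.1); print(z,env.sense()['ee_pos'],F()-b)
off=.008
base=(F()-b)[:2]@t
while off<.028:
    off+=.002; env.movel(pose(0,off,.080,1)[0],rate=.04); f=F()-b; s=env.sense()
    print(round(off,4),f, 'tang',f[:2]@t, (np.array(s['ee_pos'])-pose(0,0,0,1)[0])[:2]@t)
    if f[:2]@t<-8: break
print(env.sense()['t'])
E
```

```text
0.084 [0.522 0.096 0.084] [-0.748  0.73   4.769]
0.08 [0.522 0.096 0.08 ] [0.4   0.621 6.591]
0.01 [1.021 2.139 6.073] tang -2.2006441816800084 0.009015560017781178
0.012 [2.286 3.364 5.185] tang -3.9608400983988368 0.010913229191952548
0.014 [1.788 3.556 4.942] tang -3.7251833335020574 0.012988079941917422
0.016 [2.131 2.283 5.958] tang -3.1139553212578672 0.015071209927892619
0.018 [2.528 2.946 6.502] tang -3.855394038484541 0.017065468913002552
0.02 [3.021 4.012 5.845] tang -4.941116748976339 0.01904352238013573
0.022 [2.097 3.178 5.258] tang -3.6957819410656265 0.021056152642089144
0.024 [2.124 3.536 5.68 ] tang -3.9582392039325884 0.023075867827443454
0.026 [3.992 4.062 5.726] tang -5.6879595780692975 0.02472565856594401
0.028 [6.96  6.751 1.006] tang -9.693275996442662 0.025124467061449267
8.8
```

```bash
python3 - <<'E'
from h import *
np.set_printoptions(precision=3,suppress=True)
b=np.array([.55,.3,.3]); t=np.array([-np.sin(A0),np.cos(A0)])
def rep(l):
    f=F()-b;s=env.sense();print(l,s['ee_pos'],f,'tang',f[:2]@t,(np.array(s['ee_pos'])-pose(0,0,0,1)[0])[:2]@t,s['t'])
env.movel(pose(0,.0235,.080,1)[0],rate=.04);env.pause(.1);rep('back')
for z in(.076,.073,.0705):
    env.movel(pose(0,.0235,z,1)[0],rate=.04);env.pause(.15);rep(z)
E
```

```text
back [0.51  0.085 0.08 ] [0.813 1.064 6.343] tang -1.3187656479613807 0.023833221497572814 9.1667
0.076 [0.51  0.084 0.076] [ 0.143 -1.175  5.77 ] tang 0.6915845311280308 0.024179175706998495 9.5667
0.073 [0.51  0.084 0.073] [ 0.487 -1.346  4.325] tang 0.5543589216761331 0.024101852186177566 9.9667
0.0705 [0.51  0.085 0.071] [ 1.095 -1.07   7.213] tang -0.07991357426587008 0.02401746453978074 10.3667
```

```bash
python3 - <<'E'
from h import *
np.set_printoptions(precision=4,suppress=True)
b=np.array([.55,.3,.3])
def rep(dth):
    a=A0+dth;t=np.array([-np.sin(a),np.cos(a)])
    f=F()-b;s=env.sense();print(round(np.degrees(dth),1),s['ee_pos'],f,'tang',round(f[:2]@t,2),'off',round((np.array(s['ee_pos'])-pose(dth,0,0,1)[0])[:2]@t,4),s['t'])
env.movel(pose(0,.0235,.0697,1)[0],rate=.04);rep(0)
for d in np.linspace(0,45,13)[1:]:
    p,R=pose(np.radians(d),.0245,.0697,1); env.movel(p,R,rate=.07); rep(np.radians(d))
env.pause(.3);rep(np.pi/4)
snap('scene','scene2.png');i,_=snap('top','top2.png')
for c,n in(('scene','table_top'),('top','table_top'),('scene','pin_tip'),('top','push_face'),('scene','push_face')):
    print(c,n,[(np.round(r['at'],4),round(r['score'],2)) for r in tip_of(c,n)[:2]])
for c,(x0,y0,x1,y1) in {'scene':(170,120,370,260),'top':(190,130,370,265)}.items():
    i=cv2.imread(f'pics/{c}2.png')[y0:y1,x0:x1]
    cv2.imwrite(f'pics/{c}2c.png',cv2.resize(i,None,fx=4,fy=4,interpolation=cv2.INTER_CUBIC))
E
```

```text
0.0 [0.5101 0.0845 0.0701] [-0.4406  0.0088  7.9109] tang 0.32 off 0.024 10.6167
3.7 [0.5034 0.0754 0.0701] [-1.1312 -1.1849  9.0676] tang 1.64 off 0.0254 10.925
7.5 [0.4981 0.067  0.0701] [ 0.0655 -0.9088  9.3013] tang 0.66 off 0.0254 11.2167
11.2 [0.4935 0.0583 0.0701] [ 0.0149 -0.9951  9.9277] tang 0.8 off 0.0254 11.5083
15.0 [0.4893 0.0492 0.0702] [-0.1828 -1.3976  8.3688] tang 1.28 off 0.0254 11.8
18.8 [0.4858 0.04   0.0701] [-0.3757 -1.0331  9.7953] tang 1.09 off 0.0253 12.0917
22.5 [0.4828 0.0305 0.0702] [-0.2062 -0.2898  8.614 ] tang 0.35 off 0.0253 12.3833
26.3 [0.4805 0.0209 0.0702] [-0.0458 -0.2459  9.6695] tang 0.25 off 0.0253 12.675
30.0 [0.4789 0.0111 0.0702] [ 0.3562 -1.7919  8.9022] tang 1.6 off 0.0253 12.9667
33.8 [0.4778 0.0012 0.0702] [ 0.2645 -1.0245  9.2833] tang 0.93 off 0.0253 13.2583
37.5 [ 0.4775 -0.0087  0.0702] [ 0.9678 -0.9536  8.8744] tang 0.77 off 0.0253 13.55
41.2 [ 0.4778 -0.0186  0.0702] [-0.4309 -0.328   9.3802] tang 0.37 off 0.0253 13.8417
45.0 [ 0.4787 -0.0285  0.0702] [ 0.5369 -0.2097  9.9108] tang 0.19 off 0.0253 14.1333
45.0 [ 0.4787 -0.0283  0.0702] [-0.1882 -0.4608  9.3831] tang 0.47 off 0.0251 14.4333
scene table_top []
top table_top [(array([ 0.6271, -0.0105,  0.0643]), 0.69)]
scene pin_tip [(array([ 0.5224, -0.0077,  0.0397]), 0.45)]
top push_face []
scene push_face [(array([ 0.4776, -0.0393,  0.0987]), 0.89)]
```

View pics/scene2c.png

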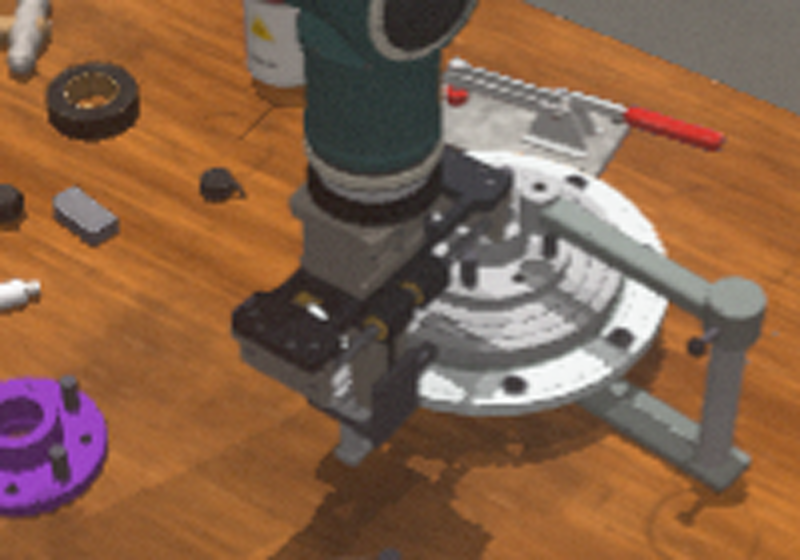

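View pics/top2c.png

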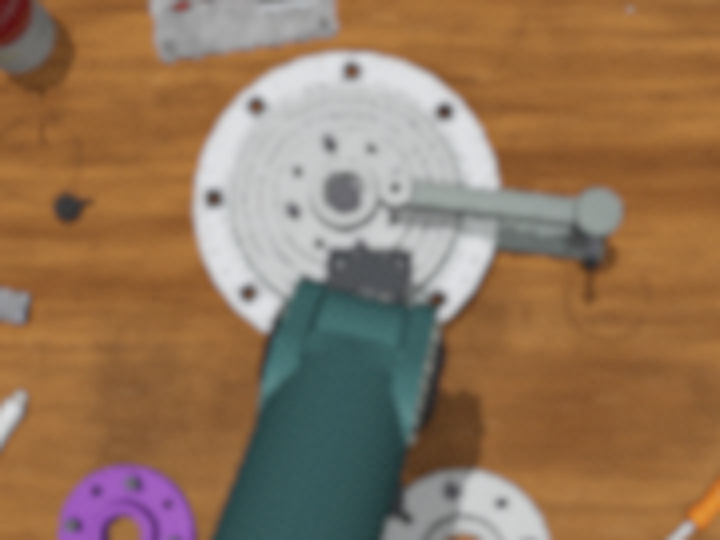

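The push_face report, compared with its own offset at the start, suggests about 0.5° of overshoot, inside the 1.5° capture. I'll ease back about 0.8 mm, then let the pad up in steps. The pad's force should persist above z=0.073 only if the pin is entering the hole.

```bash
python3 - <<'E'
from h import *
np.set_printoptions(precision=4,suppress=True)
b=np.array([.55,.3,.3]);D=np.pi/4
def rep(l):
    a=A0+D;t=np.array([-np.sin(a),np.cos(a)]);f=[]
    for _ in range(4): env.pause(.03); f.append(F()-b)
    f=np.mean(f,0);s=env.sense();print(l,s['ee_pos'],f,'tang',round(f[:2]@t,2),'off',round((np.array(s['ee_pos'])-pose(D,0,0,1)[0])[:2]@t,4),s['t']); return f
env.movel(pose(D,.0237,.0697,1)[0],rate=.03);rep('back')
for z in(.0725,.0745,.0765):
    env.movel(pose(D,.0237,z,1)[0],rate=.03);f=rep(z)
E
```

```text
back [ 0.4786 -0.0275  0.0702] [ 0.1259 -0.9051  9.1592] tang 0.9 off 0.0243 15.1667
0.0725 [ 0.4785 -0.0275  0.0729] [-0.3379 -1.1279  8.2494] tang 1.14 off 0.0243 15.55
0.0745 [ 0.4785 -0.0275  0.0748] [ 0.4369 -1.1566  7.0753] tang 1.14 off 0.0243 15.9333
0.0765 [ 0.4785 -0.0275  0.0768] [ 0.6485 -0.8317  6.679 ] tang 0.8 off 0.0243 16.3167
```

The pad still pushes with 6.7 N at 8 mm down, so the pin is in the hole. I'll back off the plate, lift fully and clear out.

```bash
python3 - <<'E'
from h import *
np.set_printoptions(precision=4,suppress=True)
b=np.array([.55,.3,.3]);D=np.pi/4
def rep(l):
    f=[]
    for _ in range(4): env.pause(.03); f.append(F()-b)
    s=env.sense();print(l,s['ee_pos'],np.mean(f,0),s['t'])
env.movel(pose(D,.012,.0775,1)[0],rate=.03);rep('backoff')
env.movel(pose(D,.010,.083,1)[0],rate=.03);rep('83')
env.movel(pose(D,.010,.092,1)[0],rate=.04);rep('92')
env.movel(pose(D,.010,.22,1)[0],rate=.15)
env.reach([.40,.35,.28],np.array(env.sense()['tcp_rot']))
rep('clear')
snap('scene','scene3.png');i,_=snap('top','top3.png')
for c in('scene','top'):
    for n in('table_top','pad_top','push_face','pin_tip'):
        print(c,n,[(np.round(r['at'],4),round(r['score'],2)) for r in tip_of(c,n)[:2]])
for c,(x0,y0,x1,y1) in {'scene':(170,120,370,260),'top':(190,130,370,265)}.items():
    i=cv2.imread(f'pics/{c}3.png')[y0:y1,x0:x1]
    cv2.imwrite(f'pics/{c}3c.png',cv2.resize(i,None,fx=4,fy=4,interpolation=cv2.INTER_CUBIC))
# pad depth
for c in('scene','top'):
  for k,D_ in((0,0),(3,D)):
    d=np.load(f'pics/{c}{k}.png.npy'); z=[]
    for rr in(.142,.150,.158):
      for o in(-.012,0,.012):
        P=pose(D_,o,.085,1,rr)[0];u,v=w2p(c,P); z.append(p2w(c,u,v,d[int(round(v)),int(round(u))])[2])
    print(c,k,'pad z',np.round(z,4))
E
```

```text
backoff [ 0.4781 -0.0158  0.0772] [-2.2068 -3.5852  4.3379] 16.9917
83 [ 0.4786 -0.0132  0.0836] [-3.8135 -4.0222  8.9941] 17.4667
92 [ 0.4789 -0.0129  0.0918] [-0.5918 -0.9924 -0.5289] 17.975
clear [0.4009 0.3486 0.2798] [-0.5363 -0.4807  0.1577] 20.5167
scene table_top [(array([ 0.629 , -0.0104,  0.0694]), 0.89), (array([ 0.551 ,  0.2811, -0.004 ]), 0.54)]
scene pad_top [(array([0.4786, 0.001 , 0.0867]), 0.68)]
scene push_face [(array([ 0.4781, -0.0357,  0.1   ]), 0.83)]
scene pin_tip [(array([ 0.5201, -0.0055,  0.0527]), 0.5)]
top table_top [(array([ 0.6249, -0.0064,  0.0667]), 0.71), (array([ 0.5187, -0.006 ,  0.0491]), 0.26)]
top pad_top [(array([ 0.4806, -0.0026,  0.0818]), 0.74)]
top push_face [(array([ 0.4735, -0.0345,  0.0977]), 0.71)]
top pin_tip [(array([ 0.5211, -0.0093,  0.049 ]), 0.73), (array([ 0.6257, -0.0099,  0.0695]), 0.46)]
scene 0 pad z [0.0871 0.0844 0.1058 0.0845 0.0833 0.1112 0.0807 0.0853 0.1062]
scene 3 pad z [0.0847 0.0854 0.0846 0.0836 0.0854 0.0818 0.0847 0.0881 0.0841]
top 0 pad z [0.0841 0.0846 0.0773 0.0849 0.0867 0.084  0.0827 0.0838 0.0818]
top 3 pad z [0.0855 0.0797 0.0861 0.0853 0.0853 0.081  0.0875 0.0838 0.0872]
```

View pics/scene3c.png

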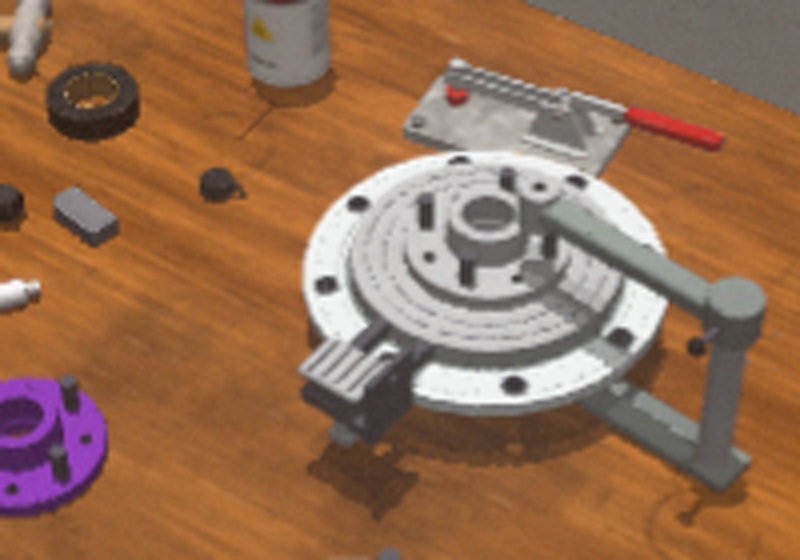

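View pics/top3c.png

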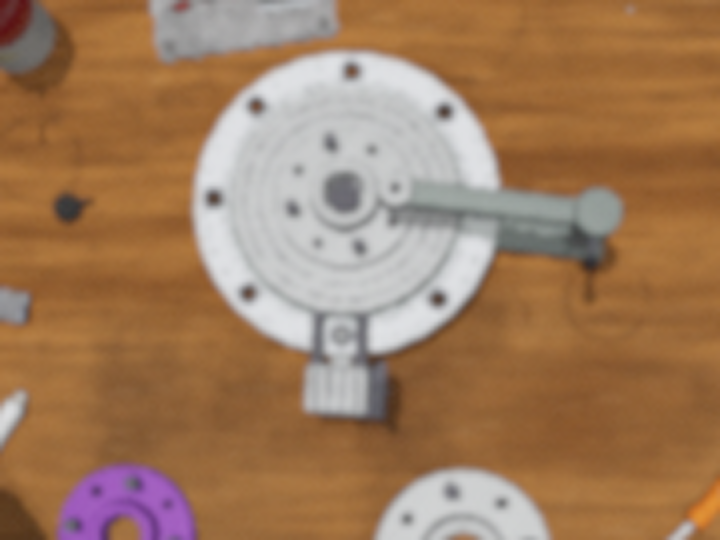

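View pics/scene3.png

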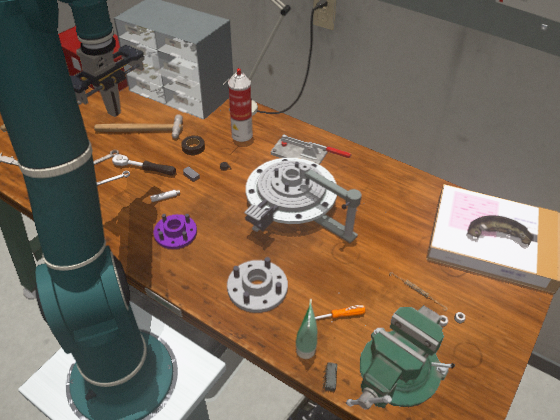

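The pad has a median height of about 85 mm in both cameras, with the arm over the next hole. In the top crop at (342,335) the pin fills the bush. The hub is still round the spigot and the bystanders in view look unmoved, so I'm handing in.

```bash
python3 -c "
from h import *
workorder.finish_job(); print(env.sense()['t'])"
```

```text
the job is handed in; nothing more can be done
the job is handed in; nothing more can be done
```

The table is locked in the next hole anticlockwise, and the job was handed in about 21 s into the 35 s limit. I pressed the pad about 15 mm down with the shut fingers, pushed on the plate through 45°, let the pin engage, backed off the plate, let the pad up and moved the arm clear.

**Pad height:** both cameras give about 85 mm (median), which is fully up.

**Pad position:** the networks put the pad at about (0.479, 0.001) and (0.481, −0.003), against (0.479, −0.003) predicted for the next hole. The pin shows inside that hole's bush.

**Pin engagement:** while letting up, the pad still pushed with 6.7 N at 8 mm down. It would have stopped pushing by then if the pin were rubbing under the ring.

**Surroundings:** the small grey hub rode round on the table. I saw no movement of the loose parts in the final pictures, but judged that by eye and did not measure it.

**Things that disagreed or looked odd:**
- The push-face report suggested about 0.5° overshoot before release. I eased back 0.8 mm, within the pin's capture range.
- I felt the push plate about 2–3 mm later than the geometry predicted.
- During the back-off and lift the force reached about 5 N sideways and 9 N on the pad. At 92 mm it was back to noise level.

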